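# Load a vial into the bench meter's push-latch lift

## Task

The lift block of the bench meter is latched down, and its well is empty. Press the block's pad to release the latch so that the lift pops up, stand the large vial upright in the raised well, then press the lift down again until it latches and stays down with the vial in it. The mechanism is delicate: never push on the meter with more than 25 N, and leave the other things on the bench where they are.

Things in the scene. Friction and masses are not known exactly. Their poses are not given: they have to be found in the camera images.
- meter: Cream bench meter, fixed, 200 (x) x 110 (y) x 100 mm high; origin at the centre of its underside, z up. -x is its front (small display and keys on the top, front part). A grey lift block, 104 (x) x 48 mm (y) in plan, comes out of an opening in its top; block centre 30 mm to +x of the origin.
- lift (a joint): Height of the lift block (m): 0.001 to 0.002 latched (top 117 mm above the bench), 0.022 popped up (top 138 mm). Push-push latch: pressed far enough and let go, a latched lift pops up and a raised one stays latched; a shorter press changes nothing. The click comes between -0.008 and -0.014, different on every start; within 1 to 2 mm a rubber buffer follows (force climbs 8 N or more per mm). Pulling does not open it.
- pad_top (a point): Centre of the black rubber press pad, 38 x 38 mm, flush in the lift block's top, on its front half; moves with the lift. Press here straight down. A spring resists: 3 to 4 N when up, 6 to 7 N at the latched height, 7 to 8.5 N at the click, just above the buffer; a push that has climbed to 12 N has gone far enough.
- well_mouth (a point): Centre of the mouth of the round well in the lift block's top, on its rear half, 52 mm to the meter's +x from the pad's centre; bore 27 mm, 25 mm deep, flat floor; moves with the lift. z up.
- vial_mid (a point): The large vial: amber glass with a white cap of the same width, 24 mm diameter, 60 mm high, bevelled foot (3 mm), 45 g (may vary by a third), standing upright, loose. The point is its centre, 30 mm above its base; z is its axis. Seated in the well, the point stands 5 mm above the well's mouth and 35 mm of the vial show.
- small_a: A small vial of the same look, 18 mm diameter, 40 mm high; leave alone. Origin: centre of its underside.
- small_b: Another small vial, the same as small_a; leave alone.
- beaker: White plastic beaker, 76 mm diameter, 95 mm high; leave alone. Origin: centre of its underside.
- dish: Glass dish, 84 mm diameter, 35 mm high; leave alone. Origin: centre of its underside.
- flask: Conical glass flask, 72 mm diameter at the foot, 110 mm high; leave alone. Origin: centre of its underside.
- tip_box: Pink closed box, 85 (x) x 120 (y) x 75 mm high; leave alone. Origin: centre of its underside.
- tape: Roll of tape lying flat, 64 mm diameter, 24 mm high; leave alone. Origin: centre of its underside.
Not all that is in view belongs to the job. What is shaped like the meter but turquoise is not meant.

How it is judged:
By the outcome, as a careful person would: the job done as asked, in the order asked, and still so for the second after the job is handed in, with the robot touching nothing.
It also fails if it takes over 64 s, if anything falls off the work surface, if the arm or the gripper's body presses on something with over 40 N, if the wrist force passes 120 N, or if a joint passes its speed limit or range.

## Robot

A 6-joint arm with a two-finger parallel gripper is mounted at the origin on the work surface. World frame = base frame: x ahead of the robot, y to its left, z up, the work surface at z = 0. Lengths are in m, angles in rad, forces in N, time in s.
With the tool pointing down it reaches from about 0.3 to 0.875 m from the base axis. Payload 6.4 kg.
Tool frame: the origin (TCP) lies midway between the tips of the shut fingers; the grasp point (between the pads) lies ctrl.grip_depth behind it (ctrl.grip_depth is the distance from the TCP to the grasp point, in m); x points along the fingers, y is the direction in which the jaws open and shut, and the axes are right-handed (so a half turn about x gives the same grasp; the last joint's range is limited). The gripper opens to 85 mm and grips with 20 to 120 N. Pads are 22 mm wide; open, the fingers measure 114 mm over their backs; the gripper's body (76 mm by 85 mm) begins 54 mm behind the grasp point. The pads swing forward as they close: fully open they stand 13 mm farther back than shut.
Start: joints at [-1.377, 0.181, 1.607, -0, 1.354, -0.206], TCP at [0.224, -0.53, 0.21] pointing down, gripper open.
Joint ranges: [-2.99, 2.99], [-0.89, 2.07], [0.3, 2.58], [-1.14, 4.28], [0, 2.63], [-3.12, 3.12]. Speed limits (rad/s): [2.57, 2.57, 3.01, 3.14, 3.14, 3.14].

## Interface

Orientations are given as a unit quaternion [w, x, y, z].
In Python, from bench import ctrl gives the robot as it stands.
- The arm moves only by the tool carry_out, never from a script. Its argument "motion" is one flat list of numbers, 7 for each row, row after row: the turn, a rotation vector about the tool's x, y, z in degrees, then the shift along the tool's x, y, z in m, then the gripper's target within -1 to 1 (shut at 1, half-way at 0, fully open at -1). A call has 1 to 10 rows; each row shifts and turns the pose as measured when the row begins, along the tool's axes as they then stand; what a row does not reach is not made up. A row lasts 1/10 s, in which the tool goes at most 50 mm and 8.59 degrees, less where a joint would pass 70% of its speed; a pose out of reach is approached as far as the arm can. A call with a gripper value outside its range is refused whole. The fingers move at their own pace and stop on an object; the grip force is fixed at half the most. Time passes only in rows, so rows that do not move let the fingers close. It gives the time, the measured TCP pose, the force and the opening at its end, in the units of the state.
- ctrl.get_obs(): the state, without advancing time (a new reading comes with each control period).
- ctrl.camera(name): name is "side" or "top" or "wrist"; returns the picture (480x640x3 uint8, blue, green, red); there is no depth.
- ctrl.camera_params(name): a dict with "mtx" (3x3 intrinsics, pixels), "k1" (the pictures are not rectified: a ray, as slopes to the right and down, at radius r is drawn at 1 + k1 r^2 times it, then the intrinsics apply), "pose" (4x4, takes a point from camera to world coordinates); the wrist camera has in their place "hand_eye" (4x4, takes a point from camera to tool coordinates, whose origin is the TCP and whose axes are the tool frame's). Camera axes: x right, y down, z forward; pixel columns grow to the right and rows downward; lengths in m; the calibration is good to about 2 mm. A picture is of the moment at which its call begins: read the wrist's pose just before it. camera_params takes no time and is no camera call.
- ctrl.hand_in(): hands the job in, once; it reports no verdict.
Trained networks look in the newest picture that a camera, given by its name, has taken for a name from the list of things; names that differ only in an ending like _2 or _b are one class to them, and where a whole thing is asked for, a point or a joint stands for the part that bears it (a point fixed in the world has none). Each returns a list of dicts, best first, with "conf" (0 to 1); they miss things now and then, are a little off and sometimes report something else, mostly with a low value. They report only what shows in the picture. A call takes as long as a camera call. They do not tell look-alikes from the thing itself.
- ctrl.boxes_of(camera, thing): "point" ([x, y, z] in m, in the coordinates of the camera as it stood for that picture, good to about 4 mm: the middle of the surface that is visible of it).
- ctrl.trace(camera, thing): "pixels" (480x640 bool, what is visible of it).
- ctrl.landmark_of(camera, thing): "point" ([x, y, z] in m, in the coordinates of the camera as it stood for that picture, good to about 4 mm: a listed point, or the origin of a listed thing).
The state is a dict: "time_s": time; "q": joint angles; "dq": joint speeds; "joint_efforts": joint torques, N m; "eef_pos": TCP position; "eef_rot": TCP orientation; "wrist_force": force on the tool from outside, world axes, zero at the start; "torque": the same for the moment, N m; "opening": opening from 0.0 (shut) to 1.0 (fully open).
Only numpy, scipy, OpenCV 4.12 (cv2) and the standard library are available. Lean on these libraries where they do the work, as an engineer would, in place of code of your own. Each camera call takes 0.05 s, during which the arm holds its last target. There are 200 camera calls.

## Working session

There is one attempt and no reset: what is moved stays moved. The work goes in short steps, Python scripts to look and compute and a tool call to move; the robot and the scene stay as the last step left them, time stands still between calls to the robot, and variables do not carry over. Pictures are saved under pics/ and viewed, about 8 in all and at most 12, crops included, and the job is handed in when it is done.

Besides the shell and the picture viewer there is one more tool, called as name(argument=value, ...) on one line, values as JSON. carry_out: Moves the arm, as the interface text tells. Its arguments: {"type":"object","properties":{"motion":{"type":"array"}},"required":["motion"]}

```bash
mkdir -p pics
cat > h.py <<'E'
import numpy as np, cv2
from scipy.spatial.transform import Rotation as R
from bench import ctrl
def tool():
    o=ctrl.get_obs(); T=np.eye(4); w,x,y,z=o["eef_rot"]
    T[:3,:3]=R.from_quat([x,y,z,w]).as_matrix(); T[:3,3]=o["eef_pos"]; return T
def shot(n,f=None):
    p=ctrl.camera_params(n); T=tool()@p["hand_eye"] if n=="wrist" else p["pose"]
    im=ctrl.camera(n)
    if f: cv2.imwrite("pics/"+f,im)
    return im,np.array(T)
def w(T,p): return (np.array(T)@np.r_[p,1])[:3]
E
python3 - <<'E'
from h import *
np.set_printoptions(precision=4,suppress=True)
o=ctrl.get_obs();print(o,ctrl.grip_depth)
ims=[]
for n in ("side","top"):
    im,T=shot(n,n+"0.png");ims.append(im)
    for t in ("pad_top","well_mouth","vial_mid","meter","small_a","beaker","dish","flask","tip_box","tape"):
        print(n,t,[(w(T,d["point"]).round(4),round(d["conf"],2)) for d in ctrl.landmark_of(n,t)])
cv2.imwrite("pics/both.png",cv2.resize(np.vstack(ims),None,fx=.6,fy=.6))
print(tool())
E
```

```text
{'time_s': 0.0, 'q': array([-1.3773,  0.1816,  1.608 , -0.    ,  1.3538, -0.2063]), 'dq': array([-0.0005,  0.0014,  0.0011,  0.0016, -0.0011, -0.0005]), 'joint_efforts': array([ -0.0003, -44.487 , -35.134 ,  -0.0003,   0.009 ,   0.    ]), 'eef_pos': array([ 0.2237, -0.5291,  0.2087]), 'eef_rot': array([ 0.1398,  0.693 ,  0.141 , -0.693 ]), 'wrist_force': array([-0.0089, -0.3663,  0.4803]), 'torque': array([-0.0252, -0.0296,  0.0074]), 'opening': 0.9991114785642806} 0.0187
side pad_top [(array([ 0.2729, -0.3758,  0.1181]), 0.91), (array([0.3537, 0.2208, 0.1181]), 0.9), (array([ 0.5445, -0.4276,  0.1183]), 0.81), (array([0.6062, 0.0764, 0.1144]), 0.65)]
side well_mouth [(array([ 0.328 , -0.3712,  0.1172]), 0.78), (array([ 0.5984, -0.4237,  0.1207]), 0.75), (array([0.6584, 0.0845, 0.1134]), 0.73), (array([0.4072, 0.2128, 0.1171]), 0.58)]
side vial_mid [(array([0.6034, 0.0703, 0.0003]), 0.63), (array([ 0.5162, -0.148 ,  0.0325]), 0.54)]
side meter [(array([ 0.2707, -0.375 ,  0.0038]), 0.87), (array([ 0.5438, -0.4289,  0.0013]), 0.79), (array([0.6003, 0.0704, 0.0011]), 0.66), (array([0.35
[... 1015 characters left out ...]
), 0.55)]
top small_a [(array([ 0.6051, -0.2727, -0.0006]), 0.65), (array([ 0.4348, -0.2801, -0.0029]), 0.46)]
top beaker [(array([ 0.7729, -0.045 , -0.0035]), 0.91)]
top dish [(array([ 0.3772, -0.0091,  0.0006]), 0.93), (array([0.5982, 0.0828, 0.0004]), 0.68)]
top flask [(array([ 0.7409, -0.1813,  0.0016]), 0.88), (array([ 0.506 , -0.1407,  0.0276]), 0.18)]
top tip_box [(array([ 0.5026,  0.4426, -0.0009]), 0.84), (array([ 0.7415, -0.1847, -0.0018]), 0.52)]
top tape [(array([ 0.6066, -0.2721,  0.0015]), 0.74), (array([ 0.3751, -0.1553, -0.0012]), 0.56)]
[[-0.      0.3892 -0.9211  0.2238]
 [ 0.     -0.9211 -0.3892 -0.5297]
 [-1.     -0.      0.      0.2096]
 [ 0.      0.      0.      1.    ]]
```

View pics/both.png

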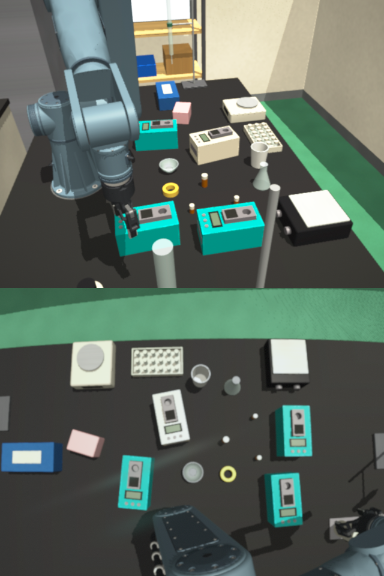

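The cream meter is at about (0.61, 0.08), with its pad at (0.605, 0.078) and its well at (0.659, 0.084). The vial is at (0.51, -0.144). In the picture, the cream meter is centred near (170, 417) and the vial near (226, 439). The other two meter shapes, and a third, are turquoise.

carry_out(motion=[7.75,0,0,0,0,0,1,7.75,0,0,0,0,0,1,0,0,0,0,-0.0345,-0.0286,1,0,0,0,0,-0.0345,-0.0286,1,0,0,0,0,-0.0345,-0.0286,1,0,0,0,0,-0.0345,-0.0286,1,0,0,0,0,-0.0345,-0.0286,1,0,0,0,0,-0.0345,-0.0286,1,0,0,0,0,-0.0345,-0.0286,1,0,0,0,0,-0.0345,-0.0286,1])

```text
time_s: 2.1
eef_pos: [0.4225, -0.2241, 0.2096]
eef_rot: [0.039, 0.707, 0.036, -0.706]
wrist_force: [-0.1, -0.7, 0.3]
opening: -0.001
```

carry_out(motion=[0,0,0,0,-0.0345,-0.0286,1,0,0,0,0,-0.0345,-0.0286,1,0,0,0,0,-0.0345,-0.0286,1,0,0,0,0,-0.0345,-0.0286,1,0,0,0,0,-0.0345,-0.0286,1,0,0,0,0,-0.0345,-0.0286,1,0,0,0,0,-0.0345,-0.0286,1])

```text
time_s: 2.8
eef_pos: [0.6022, 0.0497, 0.2109]
eef_rot: [0.04, 0.708, 0.035, -0.704]
wrist_force: [-0.0, -1.2, 0.8]
opening: -0.003
```

```bash
cat >> h.py <<'E'
np.set_printoptions(precision=4,suppress=True)
def lm(n,things,near=None,rad=.06):
    out={}
    for t in things:
        out[t]=[(d,round(d["conf"],2)) for d in ctrl.landmark_of(n,t)]
    return out
def delta(target,T):  # shift in tool axes
    return T[:3,:3].T@(np.array(target)-T[:3,3])
E
python3 - <<'E'
from h import *
print(ctrl.camera_params("wrist")["hand_eye"])
im,T=shot("wrist","w1.png")
for t in ("pad_top","well_mouth","meter"):
    for d in ctrl.landmark_of("wrist",t): print(t,w(T,d["point"]),round(d["conf"],2))
print(tool())
E
```

```text
[[ 0.0013 -0.2929  0.9561 -0.1648]
 [ 1.      0.0012 -0.001  -0.0001]
 [-0.0008  0.9561  0.2929 -0.0742]
 [ 0.      0.      0.      1.    ]]
pad_top [ 0.5093 -0.143   0.031 ] 0.74
pad_top [0.6053 0.0781 0.12  ] 0.57
well_mouth [0.653  0.0849 0.1204] 0.6
meter [0.6019 0.0779 0.0008] 0.84
meter [0.3498 0.2232 0.0056] 0.62
[[ 0.0055  0.1087 -0.9941  0.6013]
 [-0.007  -0.994  -0.1088  0.0489]
 [-1.      0.0075 -0.0047  0.2103]
 [ 0.      0.      0.      1.    ]]
```

View pics/w1.png

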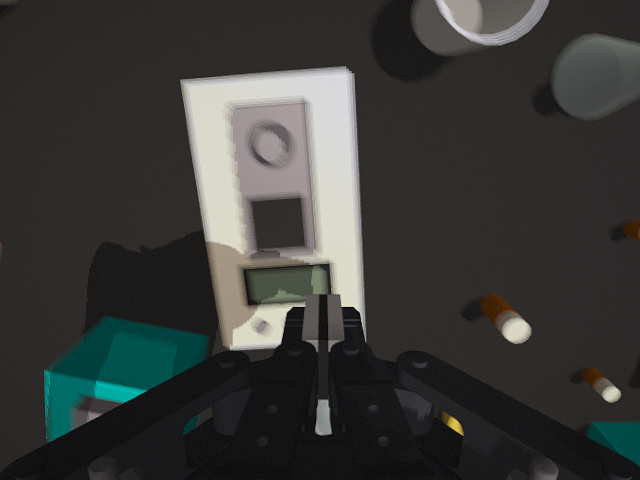

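Wrist view: the cream meter is ahead, with its pad at about (278, 222) and the well rim at (270, 144). The large vial is at (505, 318). Next I'll turn these pixels into positions on the 117 mm plane.

```bash
cat >> h.py <<'E'
def onplane(n,T,uv,z):
    p=ctrl.camera_params(n); K=np.array(p["mtx"]); k=p["k1"]
    d=(np.array(uv,float)-K[:2,2])/[K[0,0],K[1,1]]; x=d.copy()
    for _ in range(20): x=d/(1+k*(x@x))
    r=T[:3,:3]@np.r_[x,1]; return T[:3,3]+r*(z-T[2,3])/r[2]
def edges(n,T,z):pass
E
python3 - <<'E'
from h import *
T=tool()@np.array(ctrl.camera_params("wrist")["hand_eye"])
im=cv2.imread("pics/w1.png"); g=cv2.cvtColor(im,cv2.COLOR_BGR2GRAY)
sub=g[185:262,235:320]; m=(sub<85).astype(np.uint8)
n,l,s,c=cv2.connectedComponentsWithStats(m)
i=1+s[1:,4].argmax(); cnt=cv2.findContours((l==i).astype(np.uint8),0,2)[0][0]+[235,185]
print(s[i],cv2.minAreaRect(cnt)); pc=np.array(cv2.minAreaRect(cnt)[0])
P=onplane("wrist",T,pc,.117); print("pad",P)
Cs=[onplane("wrist",T,q,.117) for q in cv2.boxPoints(cv2.minAreaRect(cnt))]
print([np.linalg.norm(Cs[i][:2]-Cs[i-1][:2]) for i in range(4)],Cs)
print("well",onplane("wrist",T,(270,144),.117))
for u in ((247,144),(293,144),(270,121),(270,167)): print(onplane("wrist",T,u,.117))
print("top corners",[onplane("wrist",T,u,.1) for u in ((182,80),(352,68),(364,345),(222,348))])
print("vial cap", onplane("wrist",T,(516,329),.06))
cv2.imwrite("pics/w1c.png",cv2.resize(im[60:360,170:380],None,fx=2.6,fy=2.0,interpolation=2))
print(tool()[:3,3],ctrl.get_obs()["wrist_force"])
E
```

```text
[  15   13   55   57 2519] ((277.6732482910156, 226.23269653320312), (55.523075103759766, 50.647396087646484), 84.2894058227539)
pad [0.6042 0.0798 0.117 ]
[np.float64(0.03909802635526141), np.float64(0.03394776131288907), np.float64(0.03887228720011874), np.float64(0.03538963836806931)] [array([0.6195, 0.0997, 0.117 ]), array([0.6265, 0.0665, 0.117 ]), array([0.5884, 0.0591, 0.117 ]), array([0.5809, 0.0937, 0.117 ])]
well [0.6582 0.0889 0.117 ]
[0.6566 0.1037 0.117 ]
[0.6598 0.0742 0.117 ]
[0.6724 0.09   0.117 ]
[0.6435 0.0878 0.117 ]
top corners [array([0.6925, 0.1521, 0.1   ]), array([0.7116, 0.0413, 0.1   ]), array([0.509, 0.005, 0.1  ]), array([0.4939, 0.1182, 0.1   ])]
vial cap [ 0.5152 -0.1402  0.06  ]
[0.6013 0.0489 0.2103] [ 0.0081  0.0182 -0.1608]
```

carry_out(motion=[-3.8,0,0,0,0,0,1,0,0,0,0.035,-0.029,-0.009,1,0,0,0,0.035,0,0,1,0,0,0,0,0,0,1])

```text
time_s: 3.4
eef_pos: [0.6054, 0.0736, 0.1405]
eef_rot: [0.064, 0.707, 0.057, -0.702]
wrist_force: [-0.8, -0.3, -0.5]
opening: -0.006
```

Run:
```python
from h import *
print(tool(),ctrl.get_obs()["wrist_force"]); print(delta([.605,.079,.12],tool()))
im,T=shot("side"); cv2.imwrite("pics/s1.png",cv2.resize(im[140:300,260:460],None,fx=3,fy=3))
for t in ("pad_top","well_mouth","vial_mid"):
    for d in ctrl.landmark_of("side",t): print(t,w(T,d["point"]),round(d["conf"],2))
```

```text
[[ 0.0085  0.171  -0.9852  0.6054]
 [-0.0092 -0.9852 -0.1711  0.0736]
 [-0.9999  0.0105 -0.0068  0.1405]
 [ 0.      0.      0.      1.    ]] [-0.8112 -0.2736 -0.5432]
[ 0.0205 -0.0056 -0.0004]
pad_top [0.6051 0.0779 0.1152] 0.92
pad_top [0.3567 0.2171 0.1165] 0.84
pad_top [ 0.5418 -0.4261  0.1204] 0.84
pad_top [ 0.2702 -0.3719  0.1188] 0.56
well_mouth [0.6606 0.087  0.1138] 0.78
well_mouth [ 0.3277 -0.3662  0.1177] 0.75
well_mouth [ 0.5966 -0.4244  0.1177] 0.73
well_mouth [0.4032 0.2094 0.1174] 0.66
vial_mid [ 0.5153 -0.1479  0.0326] 0.81
vial_mid [ 0.7739 -0.0428  0.0015] 0.65
vial_mid [0.6053 0.0779 0.1148] 0.35
vial_mid [ 0.6129 -0.2715  0.0036] 0.17
```

View pics/s1.png

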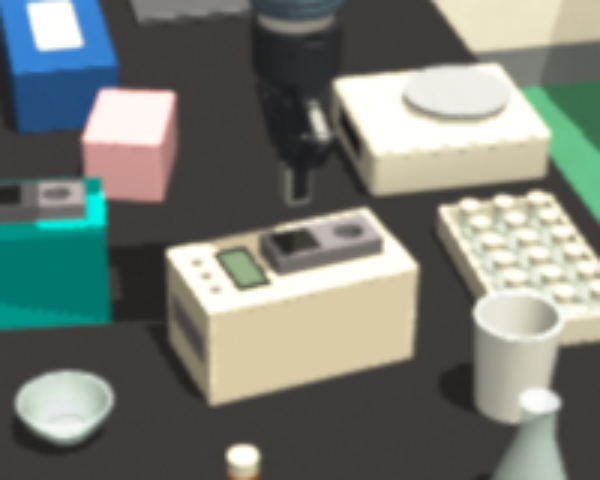

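The shut fingertips are above the pad, near (298, 200) in the crop, with the pad at (297, 240). I'll shift 5 mm sideways, straighten the tool and press down step by step.

carry_out(motion=[0,-0.39,-0.6,0,-0.005,0,1,0,0,0,0.01,0,0,1,0,0,0,0.006,0,0,1,0,0,0,0.004,0,0,1,0,0,0,0.004,0,0,1])

```text
time_s: 4.1
eef_pos: [0.613, 0.0776, 0.1276]
eef_rot: [0.061, 0.712, 0.059, -0.697]
wrist_force: [-1.1, -0.1, -0.9]
opening: -0.0
```

Run:
```python
from h import *
T=tool();print(T,ctrl.get_obs()["wrist_force"]); print(delta([.605,.079,.118],T))
a=np.cross(T[:3,0],[0,0,-1]); print(np.degrees(T[:3,:3].T@a))
```

```text
[[ 0.0201  0.1692 -0.9854  0.613 ]
 [-0.0002 -0.9856 -0.1692  0.0776]
 [-0.9998  0.0036 -0.0198  0.1276]
 [ 0.      0.      0.      1.    ]] [-1.1001 -0.0824 -0.8618]
[ 0.0094 -0.0028  0.0079]
[ 0.     -1.1359 -0.2055]
```

carry_out(motion=[0,-1.1,-0.2,0,-0.002,0.008,1,0,0,0,0,0,0,1])

```text
time_s: 4.3
eef_pos: [0.6033, 0.0783, 0.126]
eef_rot: [-0.06, -0.703, -0.06, 0.706]
wrist_force: [0.8, -0.0, 1.0]
opening: -0.004
```

```bash
cat > st.py <<'E'
import sys
from h import *
T=tool();print(ctrl.get_obs()["time_s"],T[:3,3],"x",T[:3,0],"F",ctrl.get_obs()["wrist_force"]); 
if len(sys.argv)>3: print("delta",delta([float(a) for a in sys.argv[1:4]],T))
a=np.cross(T[:3,0],[0,0,-1]); print("fix",np.degrees(T[:3,:3].T@a),"yaw z",np.degrees(np.arctan2(-T[1,2],-T[0,2])))
E
python3 st.py .605 .079 .118
```

```text
4.3 [0.6033 0.0783 0.126 ] x [-0.0034  0.0001 -1.    ] F [ 0.7658 -0.009   0.9672]
delta [ 0.008  -0.0004 -0.0018]
fix [-0.      0.1918  0.0405] yaw z 9.757328751212738
```

carry_out(motion=[0,0,0,0.004,0,-0.001,1,0,0,0,0.004,0,0,1,0,0,0,0.003,0,0,1,0,0,0,0.003,0,0,1])

```text
time_s: 4.7
eef_pos: [0.6047, 0.0786, 0.1115]
eef_rot: [-0.06, -0.704, -0.06, 0.705]
wrist_force: [-0.8, 0.5, -0.2]
opening: 0.002
```

carry_out(motion=[0,0,0,0.002,0,0,1])

```text
time_s: 4.8
eef_pos: [0.6046, 0.0786, 0.1091]
eef_rot: [-0.06, -0.704, -0.06, 0.705]
wrist_force: [-0.7, 0.1, -1.4]
opening: 0.002
```

```bash
python3 st.py
python3 - <<'E'
from h import *
im,T=shot("side"); a=cv2.resize(im[190:270,310:410],None,fx=6,fy=6,interpolation=2)
im,T=shot("wrist"); b=cv2.resize(im[60:380,170:470],None,fx=1,fy=1.5)
cv2.imwrite("pics/s2.png",np.hstack([cv2.resize(a,(480,384)),cv2.resize(b,(300,384))]))
print(ctrl.get_obs()["wrist_force"],ctrl.get_obs()["eef_pos"])
E
```

```text
4.8 [0.6046 0.0786 0.1091] x [-0.0026  0.     -1.    ] F [-0.743   0.1087 -1.446 ]
fix [0.     0.1459 0.0276] yaw z 9.770344171191644
[ 0.8096 -0.095  -0.2796] [0.6044 0.0786 0.109 ]
```

View pics/s2.png

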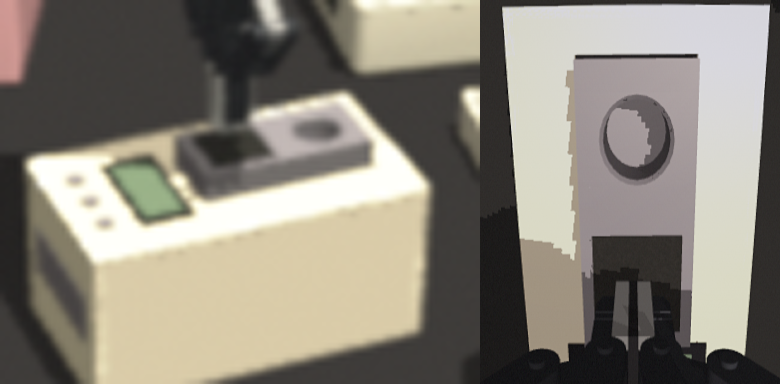

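The tips still hover over the pad: tip at (235, 122) in the left crop, pad centre at (232, 147). No force is building, so I'll go on down in small steps and watch the force.

carry_out(motion=[0,0,0,0.003,0,0,1,0,0,0,0,0,0,1])

```text
time_s: 5.1
eef_pos: [0.6045, 0.0786, 0.1059]
eef_rot: [-0.06, -0.704, -0.06, 0.706]
wrist_force: [-0.1, 0.7, 0.1]
opening: 0.002
```

carry_out(motion=[0,0,0,0.003,0,0,1,0,0,0,0,0,0,1])

```text
time_s: 5.3
eef_pos: [0.6046, 0.0786, 0.1028]
eef_rot: [-0.06, -0.704, -0.06, 0.705]
wrist_force: [0.4, -0.0, -0.1]
opening: 0.001
```

Run:
```python
from h import *
im,T=shot("side"); a=cv2.resize(im[190:270,310:410],None,fx=6,fy=6,interpolation=2)
for t in ("pad_top","well_mouth"):
    for d in ctrl.landmark_of("side",t):
        p=w(T,d["point"])
        if abs(p[0]-.63)<.06 and abs(p[1]-.08)<.05: print(t,p,round(d["conf"],2))
i2,T=shot("wrist"); b=cv2.resize(i2[60:380,170:470],None,fx=1,fy=1.5)
cv2.imwrite("pics/s3.png",np.hstack([cv2.resize(a,(480,384)),cv2.resize(b,(300,384))]))
print(ctrl.get_obs())
```

```text
pad_top [0.6052 0.0777 0.1158] 0.69
pad_top [0.6589 0.0868 0.1144] 0.48
well_mouth [0.655  0.0865 0.1136] 0.9
{'time_s': 5.5, 'q': array([-0.0651,  0.3687,  1.5998, -0.0002,  1.1746,  1.3353]), 'dq': array([ 0.0014, -0.0007,  0.0004,  0.0013, -0.0011, -0.0004]), 'joint_efforts': array([ -0.0028, -50.6311, -31.9881,  -0.0009,   0.0084,  -0.    ]), 'eef_pos': array([0.6051, 0.0786, 0.1035]), 'eef_rot': array([-0.0602, -0.704 , -0.0602,  0.7051]), 'wrist_force': array([ 0.1102, -0.2198,  0.2118]), 'torque': array([ 0.0008,  0.0449, -0.0173]), 'opening': 0.00244004132916511}
```

View pics/s3.png

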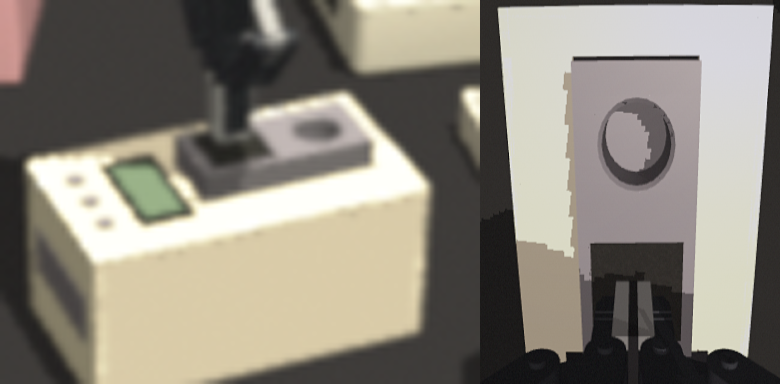

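The tip at (235, 140) is now about 3 mm above the pad. The tips are evidently some 13 mm short of the nominal TCP, and contact will show by how much.

carry_out(motion=[0,0,0,0.002,0,0,1,0,0,0,0,0,0,1])

```text
time_s: 5.7
eef_pos: [0.6052, 0.0786, 0.1015]
eef_rot: [-0.06, -0.704, -0.06, 0.705]
wrist_force: [-0.7, 0.0, 0.6]
opening: 0.003
```

carry_out(motion=[0,0,0,0.002,0,0,1,0,0,0,0,0,0,1])

```text
time_s: 5.9
eef_pos: [0.6052, 0.0786, 0.0994]
eef_rot: [-0.06, -0.704, -0.06, 0.705]
wrist_force: [0.4, 0.1, 0.4]
opening: 0.002
```

carry_out(motion=[0,0,0,0.002,0,0,1,0,0,0,0,0,0,1])

```text
time_s: 6.1
eef_pos: [0.6052, 0.0786, 0.0971]
eef_rot: [-0.06, -0.704, -0.06, 0.705]
wrist_force: [-0.1, 0.8, 0.4]
opening: -0.002
```

Run:
```python
from h import *
im,T=shot("side"); a=cv2.resize(cv2.resize(im[190:270,310:410],None,fx=6,fy=6,interpolation=2),(480,384))
i2,T=shot("wrist"); b=cv2.resize(i2[60:380,170:470],None,fx=1,fy=1.5)
b=cv2.resize(b,(300,384)); cv2.imwrite("pics/s4.png",np.hstack([a,b]))
old=cv2.imread("pics/s3.png"); d=cv2.absdiff(np.hstack([a,b]),old).max(2)
print("well side diff",d[100:180,270:390].max(),"meter/block wrist",d[50:220,560:720].mean(),d[0:300,720:780].mean())
print(ctrl.get_obs()["joint_efforts"],ctrl.get_obs()["wrist_force"])
```

```text
well side diff 2 meter/block wrist 7.039338235294117 16.17372222222222
[  0.0029 -50.7351 -31.7153  -0.0006   0.0042  -0.    ] [-0.2925 -0.5121 -1.4211]
```

View pics/s4.png

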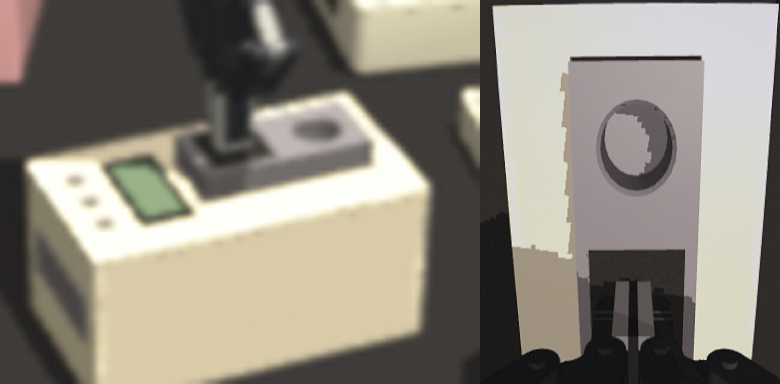

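The block hasn't moved. The tip now reaches (235, 150), about at the pad's surface, so I'll carry on in small steps.

carry_out(motion=[0,0,0,0.002,0,0,1,0,0,0,0,0,0,1])

```text
time_s: 6.4
eef_pos: [0.6058, 0.0785, 0.0957]
eef_rot: [0.06, 0.705, 0.06, -0.704]
wrist_force: [-0.5, -0.2, 0.7]
opening: 0.001
```

carry_out(motion=[0,0,0,0.002,0,0,1,0,0,0,0,0,0,1])

```text
time_s: 6.6
eef_pos: [0.6059, 0.0785, 0.0948]
eef_rot: [0.06, 0.705, 0.06, -0.704]
wrist_force: [-2.0, -0.6, 3.9]
opening: -0.001
```

carry_out(motion=[0,0,0,0.002,0,0,1,0,0,0,0,0,0,1])

```text
time_s: 6.8
eef_pos: [0.606, 0.0785, 0.0942]
eef_rot: [0.061, 0.705, 0.06, -0.704]
wrist_force: [-1.5, 0.2, 4.6]
opening: 0.002
```

Contact came at a reported z of about 0.0955. I'll keep pressing without hold rows.

carry_out(motion=[0,0,0,0.003,0,0,1,0,0,0,0.003,0,0,1])

```text
time_s: 7.0
eef_pos: [0.6061, 0.0785, 0.0902]
eef_rot: [0.061, 0.705, 0.06, -0.704]
wrist_force: [-3.8, -0.6, 7.7]
opening: -0.002
```

carry_out(motion=[0,0,0,0.003,0,0,1,0,0,0,0.003,0,0,1])

```text
time_s: 7.2
eef_pos: [0.6061, 0.0785, 0.0861]
eef_rot: [0.061, 0.705, 0.06, -0.704]
wrist_force: [-3.8, -0.7, 7.6]
opening: 0.0
```

carry_out(motion=[0,0,0,0.0025,0,-0.0005,1])

```text
time_s: 7.3
eef_pos: [0.6061, 0.0785, 0.0843]
eef_rot: [-0.061, -0.704, -0.06, 0.705]
wrist_force: [-6.1, -1.2, 8.4]
opening: -0.003
```

carry_out(motion=[0,0,0,0.0025,0,-0.0005,1])

```text
time_s: 7.4
eef_pos: [0.606, 0.0785, 0.0826]
eef_rot: [-0.061, -0.704, -0.06, 0.705]
wrist_force: [-5.1, -0.6, 9.6]
opening: 0.003
```

carry_out(motion=[0,0,0,0.0025,0,-0.0005,1])

```text
time_s: 7.5
eef_pos: [0.6061, 0.0785, 0.0817]
eef_rot: [-0.062, -0.703, -0.06, 0.705]
wrist_force: [-10.7, -0.9, 22.0]
opening: 0.001
```

That reached 22 N, well into the buffer. Retracting.

carry_out(motion=[0,0,0,-0.01,0,0,1,0,0,0,-0.02,0,0,1,0,0,0,-0.03,0,0,1,0,0,0,-0.03,0,0,1,0,0,0,-0.02,0,0,1,0,0,0,0,0,0,1])

```text
time_s: 8.1
eef_pos: [0.606, 0.0787, 0.1957]
eef_rot: [-0.062, -0.703, -0.06, 0.706]
wrist_force: [0.2, -0.0, 0.3]
opening: 0.001
```

```bash
python3 st.py
python3 - <<'E'
from h import *
im,T=shot("side"); a=cv2.resize(im[190:300,290:410],None,fx=4,fy=4,interpolation=2)
def near(n,T,t,c,r):
    for d in ctrl.landmark_of(n,t):
        p=w(T,d["point"])
        if np.hypot(*(p[:2]-c))<r: print(n,t,p,round(d["conf"],2))
for t in ("pad_top","well_mouth"): near("side",T,t,[.63,.08],.06)
near("side",T,"vial_mid",[.51,-.144],.05)
i2,T=shot("wrist")
for t in ("pad_top","well_mouth"): near("wrist",T,t,[.63,.08],.06)
near("wrist",T,"vial_mid",[.51,-.144],.05)
# project TCP (and points behind it) into wrist
p=ctrl.camera_params("wrist"); C=np.linalg.inv(p["hand_eye"]);K=np.array(p["mtx"])
for b in (0,.0187,.04): 
    q=C@[-b,0,0,1]; x=q[:2]/q[2]; x=x*(1+p["k1"]*(x@x)); u=K[:2,:2]@x+K[:2,2]; print("tcp back",b,u); cv2.drawMarker(i2,tuple(int(v) for v in u),(0,0,255),0,10)
cv2.imwrite("pics/s5.png",np.hstack([cv2.resize(a,(384,352)),i2[:352,200:600]]))
E
```

```text
8.1 [0.606  0.0787 0.1957] x [-0.0035 -0.0023 -1.    ] F [ 0.2024 -0.0278  0.272 ]
fix [-0.      0.2197 -0.0955] yaw z 9.865919984624288
side pad_top [0.6053 0.08   0.125 ] 0.76
side vial_mid [ 0.5121 -0.1489  0.0354] 0.56
wrist pad_top [0.605  0.0799 0.138 ] 0.92
wrist well_mouth [0.6561 0.0845 0.1398] 0.93
wrist vial_mid [ 0.5072 -0.1438  0.0316] 0.94
tcp back 0 [323.3561 290.7829]
tcp back 0.0187 [323.3652 309.5008]
tcp back 0.04 [323.3782 336.5141]
```

View pics/s5.png

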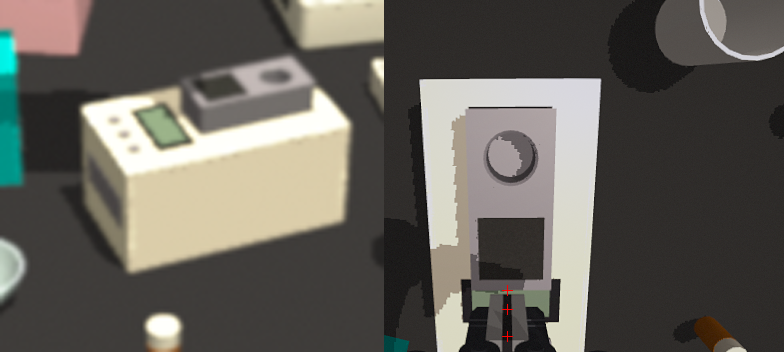

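The lift is up: the wrist net puts the pad at z = 0.138, and the picture shows the block raised around (250, 90). The vial is at about (0.510, -0.145). I'll open the gripper and move over it.

carry_out(motion=[0,0,0,0,0.041,0.0266,-1,0,0,0,0,0.041,0.0266,-1,0,0,0,0,0.041,0.0266,-1,0,0,0,0,0.041,0.0266,-1,0,0,0,0,0.041,0.0266,-1,0,0,0,0.03,0,0,-1,0,0,0,0,0,0,-1])

```text
time_s: 9.2
eef_pos: [0.5028, -0.1525, 0.1579]
eef_rot: [-0.062, -0.699, -0.062, 0.71]
wrist_force: [-1.0, 1.5, -1.5]
opening: 1.003
```

```bash
cat >> h.py <<'E'
def proj(n,T,P):
    p=ctrl.camera_params(n); q=np.linalg.inv(T)@np.r_[P,1]; x=q[:2]/q[2]; x=x*(1+p["k1"]*(x@x)); K=np.array(p["mtx"]); return K[:2,:2]@x+K[:2,2]
def near(n,T,t,c,r):
    for d in ctrl.landmark_of(n,t):
        p=w(T,d["point"])
        if np.hypot(*(p[:2]-c))<r: print(n,t,p,round(d["conf"],2))
E
python3 st.py .51 -.145 .06
python3 - <<'E'
from h import *
for n in ("wrist","side","top"):
    i,T=shot(n,n+"2.png"); near(n,T,"vial_mid",[.51,-.145],.03)
    tr=[t for t in ctrl.trace(n,"vial_mid")]
    for t in tr:
        m=t["pixels"]; ys,xs=np.nonzero(m); print(n,round(t["conf"],2),xs.min(),xs.max(),ys.min(),ys.max(),xs.mean(),ys.mean())
    print("expected",proj(n,T,[.51,-.145,.03]))
E
```

```text
9.2 [ 0.5028 -0.1525  0.1579] x [-0.015  -0.0008 -0.9999] F [-0.9682  1.5249 -1.5118]
delta [ 0.0977 -0.006  -0.0099]
fix [-0.      0.8572  0.1033] yaw z 10.04070289402674
wrist vial_mid [ 0.5068 -0.1449  0.0327] 0.61
wrist 0.63 296 328 185 231 312.6059390048154 208.5529695024077
expected [315.5412 208.9844]
side vial_mid [ 0.5131 -0.1485  0.0328] 0.68
side 0.76 336 345 289 312 340.5 300.39823008849555
side 0.72 391 397 326 339 393.80898876404495 332.44943820224717
expected [339.1913 301.4621]
expected [376.2577 253.1587]
```

View pics/wrist2.png

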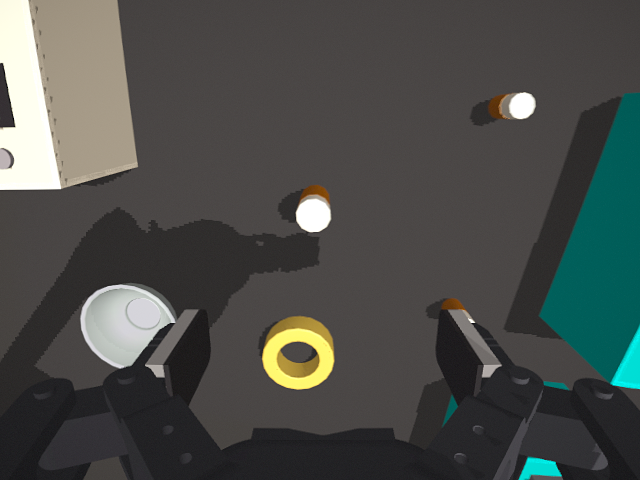

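Wrist view: the vial's cap is at (313.5, 214). The open fingers straddle columns 205 to 440, with the dish (130, 325), tape (298, 352) and a small vial (455, 307) visible but clear of the grasp line. I'll compute the cap centre next.

Run:
```python
from h import *
im=cv2.imread("pics/wrist2.png"); T=tool()@np.array(ctrl.camera_params("wrist")["hand_eye"])
m=(im.min(2)>150).astype(np.uint8); m[:180]=0;m[245:]=0;m[:,:280]=0;m[:,345:]=0
c=max(cv2.findContours(m,0,2)[0],key=cv2.contourArea); (x,y),r=cv2.minEnclosingCircle(c); print(x,y,r)
P=onplane("wrist",T,(x,y),.06); print("cap",P, onplane("wrist",T,(x+r,y),.06)-P)
print("delta",delta([P[0],P[1],.06],tool()))
```

```text
313.1812744140625 213.83465576171875 18.124839782714844
cap [ 0.517  -0.1436  0.06  ] [ 0.0023 -0.0125  0.    ]
delta [ 0.1024 -0.0071 -0.0124]
```

carry_out(motion=[0,0.86,0.1,0,-0.005,-0.013,-1,0,0,0,0.045,0,0,-1,0,0,0,0.045,0,0,-1,0,0,0,0.03,0,0,-1,0,0,0,0,0,0,-1])

```text
time_s: 10.15
eef_pos: [0.5275, -0.1435, 0.0429]
eef_rot: [0.068, 0.711, 0.061, -0.697]
wrist_force: [-0.2, -0.2, 0.4]
opening: 1.0
```

```bash
python3 st.py .515 -.145 .005
python3 - <<'E'
from h import *
i,T=shot("side"); a=cv2.resize(i[240:330,280:400],None,fx=4,fy=4,interpolation=2)
print(proj("side",T,tool()[:3,3]))
i2,T=shot("wrist"); cv2.imwrite("pics/g1.png",np.hstack([a,i2[100:460,200:460]]))
E
```

```text
10.15 [ 0.5275 -0.1435  0.0429] x [ 0.0207 -0.0079 -0.9998] F [-0.2175 -0.1722  0.4345]
delta [ 0.0376 -0.0012  0.0132]
fix [ 0.     -1.0845 -0.6573] yaw z 10.445698659451665
[346.6573 295.4896]
```

View pics/g1.png

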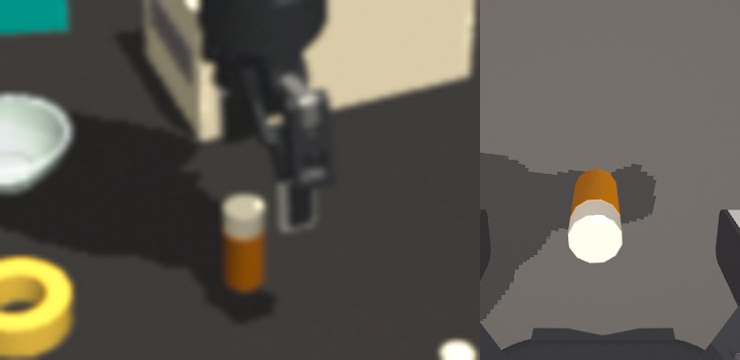

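The near finger's tip is at about (295, 230), level with the vial's cap (244, 215) and off to +x. I'll correct the drift (tilt 1.2°, 13 mm).

carry_out(motion=[0,-1.1,-0.65,0,-0.001,0.013,-1,0,0,0,0,0,0,-1])

```text
time_s: 10.45
eef_pos: [0.519, -0.1474, 0.0504]
eef_rot: [0.067, 0.707, 0.063, -0.701]
wrist_force: [0.3, 0.5, 0.3]
opening: 0.998
```

```bash
python3 st.py .515 -.145 .005
python3 - <<'E'
from h import *
i2,T=shot("wrist","wrist3.png"); near("wrist",T,"vial_mid",[.51,-.145],.03)
m=(i2.min(2)>150).astype(np.uint8); m[:250]=0;m[400:]=0;m[:,:240]=0;m[:,400:]=0
c=max(cv2.findContours(m,0,2)[0],key=cv2.contourArea);print(cv2.contourArea(c))
(x,y),r=cv2.minEnclosingCircle(c); x0,y0,ww,hh=cv2.boundingRect(c);print(x,y,r,x0,y0,ww,hh)
P=onplane("wrist",T,(x0+ww/2,y0+hh-ww*.5),.06);print(P,onplane("wrist",T,(x0+ww,y0+hh-ww*.5),.06)-P)
E
```

```text
10.45 [ 0.519  -0.1474  0.0504] x [ 0.0089 -0.0054 -0.9999] F [0.3087 0.5089 0.3407]
delta [ 0.0453 -0.0034  0.0039]
fix [-0.     -0.4428 -0.3977] yaw z 10.503123779532341
wrist vial_mid [ 0.5052 -0.1448  0.0319] 0.55
2550.5
311.9423522949219 305.2352600097656 30.836214065551758 285 275 54 61
[ 0.5138 -0.1432  0.06  ] [ 0.0021 -0.0116  0.    ]
```

carry_out(motion=[0,-0.45,-0.4,0,-0.005,0.006,-1,0,0,0,0.015,0,0,-1,0,0,0,0.015,0,0,-1,0,0,0,0,0,0,-1])

```text
time_s: 10.95
eef_pos: [0.5145, -0.1445, 0.0212]
eef_rot: [0.066, 0.706, 0.063, -0.702]
wrist_force: [0.2, -0.6, 0.2]
opening: 0.995
```

```bash
python3 st.py .5125 -.1435 .005
```

```text
10.95 [ 0.5145 -0.1445  0.0212] x [ 0.0065 -0.0029 -1.    ] F [ 0.1549 -0.5821  0.1627]
delta [ 0.0162 -0.0014  0.0019]
fix [ 0.     -0.3366 -0.2305] yaw z 10.451936280068189
```

carry_out(motion=[0,-0.33,-0.23,0.014,-0.001,0.002,-1,0,0,0,0,0,0,0,0,0,0,0,0,0,1,0,0,0,0,0,0,1,0,0,0,0,0,0,1,0,0,0,0,0,0,1,0,0,0,0,0,0,1,0,0,0,0,0,0,1])

```text
time_s: 11.75
eef_pos: [0.5127, -0.1441, 0.0064]
eef_rot: [0.064, 0.704, 0.064, -0.704]
wrist_force: [-0.2, 0.1, -1.0]
opening: 0.266
```

```bash
python3 st.py .5125 -.1435 .005;python3 - <<'E'
from h import *
i,T=shot("side"); a=cv2.resize(i[260:330,290:390],None,fx=5,fy=5,interpolation=2)
i2,T=shot("wrist"); cv2.imwrite("pics/g2.png",np.hstack([a,i2[100:450,190:450]]))
E
```

```text
11.75 [ 0.5127 -0.1441  0.0064] x [ 0.0003 -0.0001 -1.    ] F [-0.1809  0.0646 -0.9675]
delta [ 0.0014 -0.0006  0.0001]
fix [-0.     -0.0142 -0.006 ] yaw z 10.451233913535834
```

View pics/g2.png

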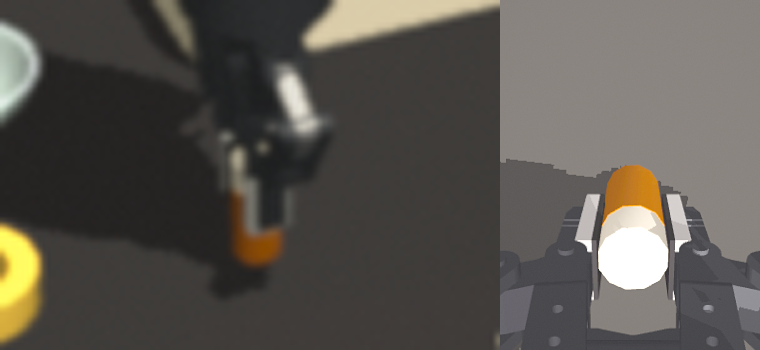

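The vial is gripped between the pads (opening 0.27, about 23 mm). In the wrist crop it stands upright with its cap at (633, 255). I'll lift it and check.

carry_out(motion=[0,0,0,-0.03,0,0,1,0,0,0,-0.04,0,0,1,0,0,0,-0.04,0,0,1,0,0,0,-0.04,0,0,1,0,0,0,-0.02,0,0,1,0,0,0,0,0,0,1])

```text
time_s: 12.45
eef_pos: [0.5109, -0.1433, 0.1808]
eef_rot: [-0.063, -0.703, -0.065, 0.706]
wrist_force: [-0.2, -0.7, -0.9]
opening: 0.263
```

```bash
python3 st.py .597 .076 .185;python3 - <<'E'
from h import *
Tt=tool(); p=ctrl.camera_params("wrist"); T=Tt@p["hand_eye"]
# grasp-time cap: reuse tool geometry: cap top plane at 0.0536 above TCP (0.06-0.0064)
im,T=shot("wrist","wrist4.png")
P=onplane("wrist",T,(323,355),tool()[2,3]+.0536); print("vial in tool", delta(P,tool()))
print(onplane("wrist",T,(323+35,355),tool()[2,3]+.0536)-P)
s=cv2.imread("pics/s5.png")[:,384:]
Ts=np.eye(4); a=np.radians(9.866)
x=np.array([-.0035,-.0023,-1]); z=np.array([-np.cos(a),-np.sin(a),0]); z-=x*(x@z)/(x@x); z/=np.linalg.norm(z); x/=np.linalg.norm(x)
Ts[:3,:3]=np.c_[x,np.cross(z,x),z]; Ts[:3,3]=[.606,.0787,.1957]; Tc=Ts@p["hand_eye"]
c=[onplane("wrist",Tc,(u+200-.0,v),.138) for u,v in ((100,157),(154,157),(127,130),(127,185),(94,218),(161,218),(94,279),(161,279))]
print(np.array(c))
E
```

```text
12.45 [ 0.5109 -0.1433  0.1808] x [-0.0043  0.0025 -1.    ] F [-0.1516 -0.6792 -0.8581]
delta [-0.0041 -0.2001 -0.1244]
fix [0.     0.2193 0.1833] yaw z 10.436205434180376
vial in tool [-0.0536  0.0002 -0.0007]
[ 0.0021 -0.0114  0.    ]
[[0.658  0.101  0.138 ]
 [0.6632 0.0713 0.138 ]
 [0.675  0.0887 0.138 ]
 [0.6452 0.0834 0.138 ]
 [0.6228 0.0989 0.138 ]
 [0.6296 0.0604 0.138 ]
 [0.5848 0.0931 0.138 ]
 [0.5919 0.0527 0.138 ]]
```

carry_out(motion=[0,0.2,0.2,0,-0.0333,-0.0207,1,0,0,0,0,-0.0333,-0.0207,1,0,0,0,0,-0.0333,-0.0207,1,0,0,0,0,-0.0333,-0.0207,1,0,0,0,0,-0.0333,-0.0207,1,0,0,0,0,-0.0333,-0.0207,1,0,0,0,0,0,0,1,0,0,0,0,0,0,1])

```text
time_s: 13.3
eef_pos: [0.5907, 0.0842, 0.1599]
eef_rot: [-0.061, -0.695, -0.065, 0.713]
wrist_force: [-0.4, 0.1, -0.9]
opening: 0.265
```

```bash
python3 st.py .66 .086 .145;python3 - <<'E'
from h import *
im,T=shot("wrist","wrist5.png")
for t in ("well_mouth","pad_top"): near("wrist",T,t,[.63,.08],.06)
print(proj("wrist",T,[.66,.086,.138]))
g=cv2.resize(im[60:420,180:480],None,fx=1.6,fy=1.6,interpolation=2); cv2.imwrite("pics/w5.png",g)
E
```

```text
13.3 [0.5907 0.0842 0.1599] x [-0.0259  0.0036 -0.9997] F [-0.4295  0.0758 -0.871 ]
delta [ 0.0131  0.0106 -0.0689]
fix [-0.      1.4215  0.464 ] yaw z 10.183085938314884
wrist well_mouth [0.6561 0.0845 0.1406] 0.65
wrist pad_top [0.6062 0.0787 0.1407] 0.89
[346.7822 133.4586]
```

View pics/w5.png

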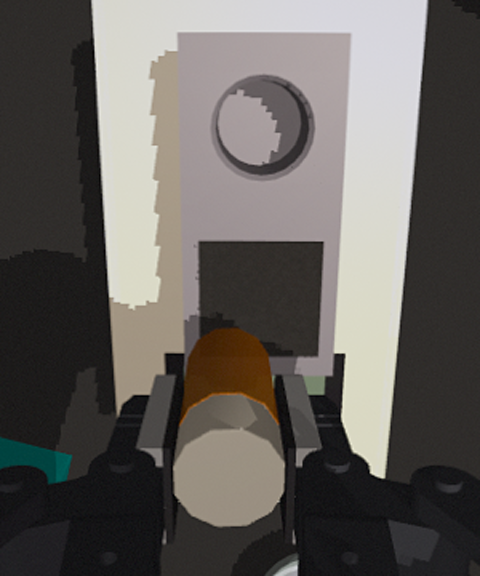

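Wrist view, with the vial held upright: the well rim's centre is at (262, 127) in the crop, so (344, 140) in the full picture, and the pad's centre is near (261, 299). I'll compute both on the 138 mm plane.

Run:
```python
from h import *
im=cv2.imread("pics/wrist5.png"); Tt=tool();T=Tt@np.array(ctrl.camera_params("wrist")["hand_eye"])
f=lambda u,v:(180+u/1.6,60+v/1.6)
for n,q in dict(c=(262.5,127.5),l=(211,127),r=(314,127),t=(262,74),b=(262,181),padul=(199,241),padur=(323,241),padlr=(319,357),blkul=(178,33),blkur=(351,33)).items(): print(n,onplane("wrist",T,f(*q),.138))
W=onplane("wrist",T,f(262.5,127.5),.138); print("delta",delta([W[0],W[1],.16],Tt))
```

```text
c [0.6574 0.0849 0.138 ]
l [0.6549 0.0996 0.138 ]
r [0.6602 0.0703 0.138 ]
t [0.6719 0.0879 0.138 ]
b [0.6422 0.0821 0.138 ]
padul [0.6208 0.0976 0.138 ]
padur [0.6276 0.0603 0.138 ]
padlr [0.5896 0.053  0.138 ]
blkul [0.6785 0.1129 0.138 ]
blkur [0.687  0.0656 0.138 ]
delta [-0.0004  0.0093 -0.0657]
```

carry_out(motion=[0,1.4,0.46,-0.01,0.0056,-0.0323,1,0,0,0,0,0.0056,-0.0323,1,0,0,0,0,0,0,1,0,0,0,0,0,0,1])

```text
time_s: 13.85
eef_pos: [0.6566, 0.0775, 0.1687]
eef_rot: [-0.06, -0.704, -0.059, 0.705]
wrist_force: [-0.4, -0.7, -0.7]
opening: 0.266
```

```bash
python3 st.py .6563 .0846 .15
```

```text
13.85 [0.6566 0.0775 0.1687] x [-0.0016 -0.0008 -1.    ] F [-0.3758 -0.6733 -0.6803]
delta [ 0.0187 -0.007  -0.0009]
fix [-0.      0.097  -0.0285] yaw z 9.651981293696345
```

carry_out(motion=[0,0.1,0,0,-0.007,-0.001,1,0,0,0,0.012,0,0,1,0,0,0,0.007,0,0,1,0,0,0,0,0,0,1])

```text
time_s: 14.25
eef_pos: [0.6536, 0.0838, 0.148]
eef_rot: [-0.059, -0.704, -0.059, 0.705]
wrist_force: [0.5, -0.1, -1.0]
opening: 0.266
```

```bash
python3 st.py .6563 .0846 .147
```

```text
14.25 [0.6536 0.0838 0.148 ] x [-0.0014 -0.0005 -1.    ] F [ 0.5049 -0.1314 -0.9741]
delta [ 0.001  -0.0004 -0.0028]
fix [ 0.      0.0845 -0.0125] yaw z 9.536277845872315
```

carry_out(motion=[0,0.08,0,0,-0.0005,-0.0028,1,0,0,0,0,0,0,1])

```text
time_s: 14.45
eef_pos: [0.6557, 0.085, 0.1475]
eef_rot: [-0.059, -0.704, -0.059, 0.705]
wrist_force: [-0.1, 0.7, -1.0]
opening: 0.268
```

```bash
python3 st.py .6563 .0846 .147
python3 - <<'E'
from h import *
im,T=shot("wrist","wrist6.png")
print("base axis px",proj("wrist",T,[.657,.0847,.1416]),"well",proj("wrist",T,[.657,.0847,.138]))
i,Ts=shot("side"); a=cv2.resize(i[185:265,315:415],None,fx=4.8,fy=4.8,interpolation=2)
b=cv2.resize(im[120:400,200:440],None,fx=384/280,fy=384/280)
cv2.imwrite("pics/i1.png",np.hstack([a,b]))
E
```

```text
14.45 [0.6557 0.085  0.1475] x [-0.001  -0.0002 -1.    ] F [-0.0584  0.6749 -1.0452]
delta [ 0.0005  0.0005 -0.0005]
fix [ 0.      0.056  -0.0002] yaw z 9.551745536945118
base axis px [324.472  283.2763] well [324.4502 280.3082]
```

Aligned to within 0.7 mm. I'll lower in small steps and watch the force, saving the last picture for later.

carry_out(motion=[0,0,0,0.003,0.0004,-0.0004,1,0,0,0,0,0,0,1])

```text
time_s: 14.75
eef_pos: [0.6566, 0.0846, 0.145]
eef_rot: [0.059, 0.705, 0.059, -0.705]
wrist_force: [-0.3, -1.1, -1.4]
opening: 0.261
```

carry_out(motion=[0,0,0,0.003,0,0,1,0,0,0,0,0,0,1])

```text
time_s: 14.95
eef_pos: [0.6567, 0.0845, 0.1419]
eef_rot: [0.059, 0.705, 0.059, -0.705]
wrist_force: [-0.3, -0.2, -0.5]
opening: 0.261
```

carry_out(motion=[0,0,0,0.003,0,0,1,0,0,0,0,0,0,1])

```text
time_s: 15.15
eef_pos: [0.6567, 0.0845, 0.1385]
eef_rot: [0.059, 0.705, 0.059, -0.705]
wrist_force: [0.2, -0.3, -0.8]
opening: 0.264
```

carry_out(motion=[0,0,0,0.003,0,0,1,0,0,0,0,0,0,1,0,0,0,0.003,0,0,1,0,0,0,0,0,0,1])

```text
time_s: 15.55
eef_pos: [0.6566, 0.0846, 0.1319]
eef_rot: [0.059, 0.705, 0.059, -0.705]
wrist_force: [-1.0, -1.5, -0.7]
opening: 0.261
```

carry_out(motion=[0,0,0,0.003,0,0,1,0,0,0,0,0,0,1,0,0,0,0.003,0,0,1,0,0,0,0,0,0,1])

```text
time_s: 15.95
eef_pos: [0.6567, 0.0846, 0.1254]
eef_rot: [0.059, 0.705, 0.059, -0.705]
wrist_force: [-0.8, 0.1, -0.9]
opening: 0.263
```

carry_out(motion=[0,0,0,0.003,0,0,1,0,0,0,0,0,0,1,0,0,0,0.002,0,0,1,0,0,0,0,0,0,1])

```text
time_s: 16.35
eef_pos: [0.6567, 0.0846, 0.1199]
eef_rot: [0.059, 0.705, 0.059, -0.705]
wrist_force: [-1.3, -0.4, 0.0]
opening: 0.263
```

```bash
python3 st.py .6563 .0846 .12
```

```text
16.35 [0.6567 0.0846 0.1199] x [ 0.0001 -0.0001 -1.    ] F [-1.288  -0.39    0.0125]
delta [-0.0001 -0.      0.0004]
fix [ 0.     -0.0057 -0.0083] yaw z 9.551208522432756
```

carry_out(motion=[0,0,0,0,0,0,0.3,0,0,0,0,0,0,0,0,0,0,0,0,0,-0.3,0,0,0,0,0,0,-0.3,0,0,0,0,0,0,-0.3])

```text
time_s: 16.85
eef_pos: [0.6572, 0.0846, 0.1207]
eef_rot: [0.059, 0.705, 0.059, -0.704]
wrist_force: [0.1, 0.9, 0.3]
opening: 0.649
```

carry_out(motion=[0,0,0,-0.03,0,0,-0.3,0,0,0,-0.04,0,0,-0.3,0,0,0,-0.03,0,0,-0.3,0,0,0,0,0,0,-0.3])

```text
time_s: 17.25
eef_pos: [0.6559, 0.0846, 0.2222]
eef_rot: [-0.059, -0.704, -0.059, 0.706]
wrist_force: [1.0, -0.1, -0.1]
opening: 0.649
```

```bash
python3 st.py .605 .079 .19
python3 - <<'E'
from h import *
i,Ts=shot("side","side7.png"); near("side",Ts,"vial_mid",[.65,.085],.05); near("side",Ts,"pad_top",[.605,.08],.03)
im,T=shot("wrist","wrist7.png"); near("wrist",T,"vial_mid",[.65,.085],.05); near("wrist",T,"pad_top",[.605,.08],.03)
for n,TT in(("side",Ts),("wrist",T)):
  for t in ctrl.trace(n,"vial_mid"):
    ys,xs=np.nonzero(t["pixels"]); print(n,round(t["conf"],2),xs.min(),xs.max(),ys.min(),ys.max())
  print([proj(n,TT,[.657,.0847,z]).round(1) for z in (.173,.138)])
E
```

```text
17.25 [0.6559 0.0846 0.2222] x [-0.0028 -0.0001 -1.    ] F [ 0.9627 -0.1047 -0.0595]
delta [ 0.0323 -0.0029  0.051 ]
fix [0.     0.1574 0.0226] yaw z 9.544388592341283
side vial_mid [0.6586 0.0787 0.1452] 0.49
wrist vial_mid [0.6539 0.0847 0.1431] 0.76
wrist pad_top [0.6091 0.0823 0.139 ] 0.94
side 0.45 372 380 197 212
[array([375.7, 199. ]), array([375.3, 210.3])]
wrist 0.7 303 344 213 270
[array([324.7, 251.5]), array([324.7, 233.6])]
```

The vial is seated: both nets put its middle at z of about 0.143 to 0.145, which is 138 + 5 mm. Next I'll shut the fingers, move over the pad and press.

carry_out(motion=[0,0.15,0,0,-0.0015,0.026,1,0,0,0,0,-0.0015,0.026,1,0,0,0,0,0,0,1,0,0,0,0,0,0,1,0,0,0,0,0,0,1,0,0,0,0,0,0,1])

```text
time_s: 18.25
eef_pos: [0.5992, 0.0788, 0.2115]
eef_rot: [-0.058, -0.699, -0.06, 0.71]
wrist_force: [-0.0, -0.5, -0.0]
opening: 0.002
```

```bash
python3 st.py .605 .0775 .135
```

```text
18.25 [0.5992 0.0788 0.2115] x [-0.0163  0.0014 -0.9999] F [-0.0188 -0.5333 -0.0065]
delta [ 0.0764  0.0025 -0.0067]
fix [-0.      0.9055  0.2319] yaw z 9.5212777795536
```

carry_out(motion=[0,0.9,0.23,0.01,0.002,-0.006,1,0,0,0,0.025,0,0,1,0,0,0,0.025,0,0,1,0,0,0,0,0,0,1])

```text
time_s: 18.65
eef_pos: [0.6093, 0.0777, 0.1508]
eef_rot: [0.059, 0.706, 0.058, -0.703]
wrist_force: [-1.1, 1.2, -0.8]
opening: 0.004
```

```bash
python3 st.py .605 .0775 .125
```

```text
18.65 [0.6093 0.0777 0.1508] x [ 0.0048 -0.0002 -1.    ] F [-1.1212  1.1972 -0.8261]
delta [ 0.0258 -0.0005  0.0044]
fix [-0.     -0.2668 -0.0571] yaw z 9.519259317458875
```

carry_out(motion=[0,-0.27,0,0.01,0,0.004,1,0,0,0,0.01,0,0,1,0,0,0,0.005,0,0,1,0,0,0,0,0,0,1])

```text
time_s: 19.05
eef_pos: [0.6073, 0.0769, 0.1264]
eef_rot: [0.059, 0.706, 0.058, -0.704]
wrist_force: [-0.3, -0.6, 0.0]
opening: 0.007
```

```bash
python3 st.py .605 .0775 .12
```

```text
19.05 [0.6073 0.0769 0.1264] x [ 0.0028 -0.0012 -1.    ] F [-0.3215 -0.5989  0.0415]
delta [ 0.0064 -0.001   0.0022]
fix [ 0.     -0.1447 -0.0968] yaw z 9.527229046514519
```

carry_out(motion=[0,-0.15,-0.1,0.006,-0.0005,0.002,1,0,0,0,0.003,0,0,1,0,0,0,0.004,0,0,1,0,0,0,0.004,0,0,1])

```text
time_s: 19.45
eef_pos: [0.6068, 0.077, 0.1112]
eef_rot: [0.059, 0.706, 0.059, -0.703]
wrist_force: [-3.4, 0.9, 4.4]
opening: 0.004
```

carry_out(motion=[0,0,0,0.004,0,0,1,0,0,0,0.004,0,0,1,0,0,0,0.004,0,0,1])

```text
time_s: 19.75
eef_pos: [0.6067, 0.077, 0.0999]
eef_rot: [0.059, 0.706, 0.059, -0.703]
wrist_force: [-3.5, 0.6, 6.1]
opening: 0.001
```

carry_out(motion=[0,0,0,0.004,0,0,1,0,0,0,0.004,0,0,1,0,0,0,0.004,0,0,1])

```text
time_s: 20.05
eef_pos: [0.6067, 0.077, 0.0891]
eef_rot: [0.059, 0.706, 0.059, -0.703]
wrist_force: [-2.9, -0.9, 8.2]
opening: 0.002
```

carry_out(motion=[0,0,0,0.0025,0,0,1])

```text
time_s: 20.15
eef_pos: [0.6067, 0.077, 0.0869]
eef_rot: [0.059, 0.706, 0.059, -0.703]
wrist_force: [-4.2, 0.2, 8.3]
opening: -0.0
```

carry_out(motion=[0,0,0,0.0025,0,0,1])

```text
time_s: 20.25
eef_pos: [0.6068, 0.077, 0.0849]
eef_rot: [0.06, 0.706, 0.059, -0.703]
wrist_force: [-3.8, -0.1, 8.2]
opening: 0.003
```

carry_out(motion=[0,0,0,0.002,0,0,1])

```text
time_s: 20.35
eef_pos: [0.6068, 0.077, 0.0835]
eef_rot: [0.06, 0.706, 0.059, -0.703]
wrist_force: [-4.0, -0.4, 7.4]
opening: 0.002
```

carry_out(motion=[0,0,0,0.0015,0,0,1])

```text
time_s: 20.45
eef_pos: [0.6067, 0.077, 0.0825]
eef_rot: [0.06, 0.706, 0.059, -0.703]
wrist_force: [-2.9, -0.8, 9.3]
opening: -0.001
```

carry_out(motion=[0,0,0,0.0015,0,0,1])

```text
time_s: 20.55
eef_pos: [0.6068, 0.077, 0.082]
eef_rot: [0.06, 0.706, 0.059, -0.703]
wrist_force: [-6.0, 1.0, 14.3]
opening: -0.002
```

Reached 14 N, past the 12 N mark. Letting go slowly, then retracting.

carry_out(motion=[0,0,0,-0.005,0,0,1,0,0,0,-0.008,0,0,1,0,0,0,-0.01,0,0,1,0,0,0,-0.03,0,0,1,0,0,0,-0.04,0,0,1,0,0,0,-0.04,0,0,1,0,0,0,0,0,0,1,0,0,0,0,0,0,1,0,0,0,0,0,0,1])

```text
time_s: 21.45
eef_pos: [0.6061, 0.0772, 0.2206]
eef_rot: [0.06, 0.706, 0.059, -0.703]
wrist_force: [0.1, 0.3, -0.3]
opening: -0.002
```

```bash
python3 st.py
python3 - <<'E'
from h import *
i,Ts=shot("side"); im,T=shot("wrist")
for n,TT in(("side",Ts),("wrist",T)):
  for t in("vial_mid","pad_top","well_mouth"): near(n,TT,t,[.63,.085],.05)
it,TT=shot("top")
for n,X in (("side",Ts),("top",TT)):
  for t in ("small_a","beaker","dish","flask","tip_box","tape"):
    print(n,t,[(w(X,d["point"]).round(3),round(d["conf"],2)) for d in ctrl.landmark_of(n,t)])
a=cv2.resize(i[170:280,300:420],(419,384),interpolation=2); cv2.imwrite("pics/end.png",np.hstack([a,cv2.resize(im[100:420,200:500],(360,384))]))
E
```

```text
21.45 [0.6061 0.0772 0.2206] x [ 0.0045 -0.0013 -1.    ] F [ 0.1244  0.2796 -0.2921]
fix [ 0.     -0.2441 -0.1144] yaw z 9.592882901034391
side vial_mid [0.6582 0.0776 0.1252] 0.55
side pad_top [0.6066 0.0789 0.1152] 0.62
side pad_top [0.6597 0.0844 0.1144] 0.21
side well_mouth [0.6604 0.0869 0.1105] 0.9
wrist vial_mid [0.6543 0.0839 0.1235] 0.68
wrist pad_top [0.6057 0.0805 0.1188] 0.64
wrist well_mouth [0.6561 0.0818 0.1197] 0.81
side small_a [(array([ 0.436, -0.286, -0.   ]), 0.5), (array([ 0.614, -0.271,  0.004]), 0.39)]
side beaker [(array([ 0.772, -0.044, -0.002]), 0.88)]
side dish [(array([ 0.385, -0.01 ,  0.003]), 0.89)]
side flask [(array([ 0.744, -0.18 ,  0.002]), 0.84)]
side tip_box [(array([ 0.502,  0.437, -0.002]), 0.64)]
side tape [(array([ 0.374, -0.151, -0.001]), 0.67)]
top small_a [(array([ 0.607, -0.274,  0.   ]), 0.55), (array([ 0.436, -0.282, -0.003]), 0.39)]
top beaker [(array([ 0.777, -0.044, -0.001]), 0.61)]
top dish [(array([ 0.381, -0.01 ,  0.005]), 0.76)]
top flask [(array([ 0.741, -0.184, -0.   ]), 0.91)]
top tip_box [(array([0.501, 0.443, 0.001]), 0.73)]
top tape [(array([ 0.374, -0.156, -0.   ]), 0.9)]
```

View pics/end.png

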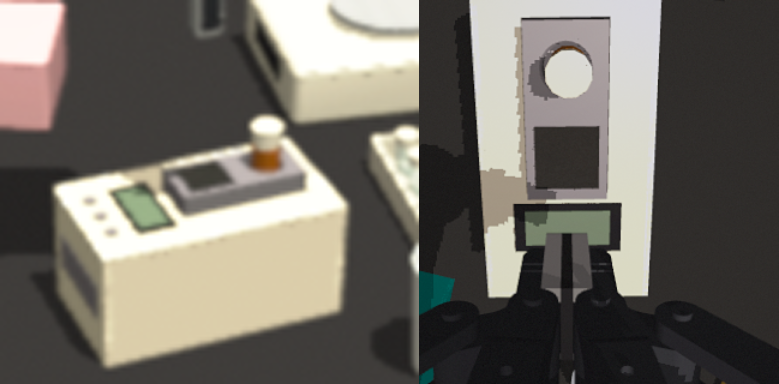

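The lift is latched down: pad z is about 0.117 and the block is low around (235, 185). The vial stands upright in the well at (267, 145), with its middle at z of about 0.124. The robot is clear of everything, so I'm handing in.

```bash
python3 -c "
from bench import ctrl
print(ctrl.hand_in())"
```

```text
the job is handed in; nothing more can be done
None
```

The job is done and handed in at 21.6 s of the 64 s allowed. I pressed the pad to pop the lift up, stood the large vial in the raised well, then pressed the pad again until the lift latched down.

**Last checks:**
- **Lift:** the networks put the pad at z ≈ 0.115–0.119, which is the latched height. It stayed there after the arm let go.
- **Vial:** it stands upright in the well with its middle at z ≈ 0.124–0.125 (about 0.122 expected).
- **Other things:** everything I checked is where it was, within the networks' few-millimetre error.
- **Robot:** the arm was about 100 mm above the meter and touching nothing.

**What was close or disagreed:**
- **First press:** the wrist sensor read 22 N straight down. With the sideways part that makes about 24.5 N, close to the 25 N limit, and the force between readings could have been higher. The second press read 14 N down, about 15.5 N in all.
- **Fingertip height:** the shut fingertips met the pad about 21 mm lower than the reported tool position suggested. I went by contact force and pictures instead.
- **Side network:** it put the vial's y at about 0.078, against 0.084–0.085 from the wrist camera. I trusted the wrist camera, and the vial went in without any notable force.

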